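# Post a cocoa bean sample through the spring flap

### The arm

A 6-joint arm with a two-finger parallel gripper is mounted at the origin on the work surface. World frame = base frame: x ahead of the robot, y to its left, z up, the work surface at z = 0. Lengths are in m, angles in rad, forces in N, time in s.
With the tool pointing down it reaches from about 0.35 to 0.85 m from the base axis. Payload 8.1 kg.
Tool frame: the origin (TCP) lies on the centre line of the jaws, within the pads' length; the fingertips stand robot.tip_reach ahead of it and the grasp point (between the pads) lies 5 mm behind it (robot.tip_reach is the distance from the TCP to the fingertips, in m); z points along the fingers, y is the direction in which the jaws open and shut (so a half turn about z gives the same grasp; the last joint's range is limited). The gripper opens to 93 mm and grips with 3 to 60 N. Pads are 15 mm wide; open, the fingers measure 128 mm over their backs; the gripper's body (75 mm by 188 mm) begins 65 mm behind the grasp point.
Start: joints at [-1.214, 0.13, 1.488, -0, 1.523, -0.085], TCP at [0.257, -0.542, 0.233] pointing down, gripper open.
Joint ranges: [-2.96, 2.96], [-0.89, 2.26], [0.02, 2.5], [-1.34, 4.48], [0, 2.73], [-2.66, 2.66]. Speed limits (rad/s): [2.39, 2.39, 2.79, 3.14, 3.14, 3.14].

### API

Orientations are given as a rotation vector (axis times angle).
In Python, from plant import sensors, read_camera, robot gives the robot as it stands.
- The arm moves only by the tool play_rows, never from a script. Its argument "series" is a list that holds one entry, the list of rows, each a list of 5 numbers: the closure, from -1 (fully open) to 1 (shut), then the shift along the world's x, y, z in m, then the turn about the world's z in rad. A call has 1 to 8 rows; each row is the pose to reach, as a shift and turn from the pose commanded when the call began; what a row does not reach only later rows make up. A row lasts 1/10 s, in which the tool goes at most 50 mm and 8.59 degrees, less where a joint would pass 70% of its speed; a pose out of reach is approached as far as the arm can. A call with a gripper value outside its range is refused whole. The fingers move at their own pace and stop on an object; "force" is the grip in N (left out, the last holds). Time passes only in rows, so rows that repeat a pose let the fingers close. It gives the time, the measured TCP pose, the force and the opening at its end, in the units of the state.
- sensors.read_state(): the state, without advancing time (a new reading comes with each control period).
- read_camera(name): name is "scene" or "side" or "wrist"; returns a dict with "color" (480x640x3 uint8, red, green, blue), "range_z" (480x640 float32, m along the optical axis (not along the pixel's ray), 0 where there is no reading), "intrinsics" (3x3 intrinsics, pixels), "rvec" (rotation vector, rad) and "tvec" (3), from world to camera coordinates, as OpenCV has them. Camera axes: x right, y down, z forward; pixel columns grow to the right and rows downward; lengths in m; the calibration is good to about 2 mm. A picture is of the moment at which its call begins.
- robot.close_job(): hands the job in, once; it reports no verdict.
The state is a dict: "t": time; "q": joint angles; "dq": joint speeds; "joint_torque": joint torques, N m; "tool_pos": TCP position; "orientation": TCP orientation; "force": force on the tool from outside, world axes, zero at the start; "wrist_torque": the same for the moment, N m; "opening": finger opening in m.
Only numpy, scipy, OpenCV 4.12 (cv2) and the standard library are available. Lean on these libraries where they do the work, as an engineer would, in place of code of your own. Each camera call takes 0.05 s, during which the arm holds its last target.

### The job

Take the jar with the red cap and post it upright through the green spring flap on top of the white sample box: push the flap down and open with the jar's foot, and keep hold of the jar until its lower part is well down in the mouth and the flap is wide open, then let go and move clear, so that the jar drops in and the flap swings shut over it. Leave the jars with the blue and the white cap standing where they are.

Things in the scene. Friction and masses are not known exactly. Their poses are not given: they have to be found in the camera images.
- red_jar: sealed clear sample jar full of brown cocoa beans, with a red cap; upright smooth cylinder 40 mm across and 90 mm tall (the cap is its top 18 mm, same diameter), 0.18 to 0.29 kg; origin at the centre of its underside, z up. The one to post. The three jars stand on the table in a row across the robot's front, in any order, at least 95 mm apart centre to centre.
- blue_jar: sealed clear sample jar full of brown cocoa beans, with a blue cap; upright smooth cylinder 40 mm across and 90 mm tall (the cap is its top 18 mm, same diameter), 0.18 to 0.29 kg; origin at the centre of its underside, z up. To be left alone.
- white_jar: sealed clear sample jar full of brown cocoa beans, with a white cap; upright smooth cylinder 40 mm across and 90 mm tall (the cap is its top 18 mm, same diameter), 0.18 to 0.29 kg; origin at the centre of its underside, z up. To be left alone.
- mouth (a point): centre of the mouth in the white sample box's top, level with the top face, 185 mm above the table. The fixed box is 180 x 180 x 185 mm, turned up to 25 degrees about the vertical, its far wall clear, hollow and empty inside. The mouth is 80 mm along this point's x and 100 mm along its y, the rim 6 mm thick. z is up. A jar let go 40 mm down falls to the box floor, clear of the flap.
- flap (a joint): angle of the green flap (78 x 97 x 3 mm) that shuts the mouth flush: 0 = level, shut; grows as it swings down into the box, to 1.5 rad. Hinged along the mouth's -x edge (robot side, steel hinge on top). A light spring (0.02 to 0.035 N m, 0.5 N at the middle) shuts it in about 1 s; a jar's foot pushed down at the middle opens it, about 1 rad at 40 mm below the top face.

How it is judged:
On the way:
1. the red-capped jar, held in the fingers and within 30 degrees of upright, has its foot more than 20 mm down in the mouth and the flap pushed open by more than 0.5 rad (contact force between the fingers and red_jar above 1 N and z of red_jar in the frame of mouth below -0.02 m and angle between red_jar's own z axis and vertical below 0.52 rad and value of joint flap above 0.5 rad and x of red_jar in the frame of mouth between -0.05 and 0.05 m and y of red_jar in the frame of mouth between -0.06 and 0.06 m), for 0.1 s.
At the end, for the whole second after the job is handed in: The red-capped jar lies or stands at rest inside the sample box, its foot at least 85 mm below the top face; the flap is shut (under 0.1 rad); the blue- and white-capped jars stand upright within 30 mm of where they were (z of red_jar in the frame of mouth between -0.19 and -0.085 m and x of red_jar in the frame of mouth between -0.09 and 0.09 m and y of red_jar in the frame of mouth between -0.09 and 0.09 m and value of joint flap below 0.1 rad and linear speed of red_jar below 0.03 m/s and distance of each of blue_jar, white_jar from where it was at the start of the episode below 0.03 m and angle between each of blue_jar, white_jar's own z axis and vertical below 0.2 rad); the robot touches nothing.
It fails at once if a jar with a blue or white cap is moved by more than 30 mm or tipped over (distance of any of blue_jar, white_jar from where it was at the start of the episode above 0.03 m or angle between any of blue_jar, white_jar's own z axis and vertical above 0.35 rad).
It also fails if it takes over 42 s, if anything falls off the work surface, if the arm or the gripper's body presses on something with over 40 N, if the wrist force passes 120 N, or if a joint passes its speed limit or range.

## Working session

There is one attempt and no reset: what is moved stays moved. The work goes in short steps, Python scripts to look and compute and a tool call to move; the robot and the scene stay as the last step left them, time stands still between calls to the robot, and variables do not carry over. Pictures are saved under pics/ and viewed, and the job is handed in when it is done.

Besides the shell and the picture viewer there is one more tool, called by a JSON object that holds its "fn" and its "kwargs", one argument or row to a line. play_rows: Moves the arm, as the interface text tells. Its arguments: {"type":"object","properties":{"series":{"type":"array","items":{"type":"array","items":{"type":"array","items":{"type":"number"}}}},"force":{"type":"number"}},"required":["series"]}

```bash
mkdir -p pics; ls; python3 - <<'E'
from plant import sensors, read_camera, robot
import cv2
s=sensors.read_state(); print(s); print(robot.tip_reach)
for n in ["scene","side","wrist"]:
    d=read_camera(n); cv2.imwrite(f"pics/{n}0.png",d["color"][:,:,::-1]); print(n,d["intrinsics"].tolist(),d["rvec"],d["tvec"])
E
```

```text
pics
{'t': 0.0, 'q': array([-1.21439877e+00,  1.31173385e-01,  1.48925794e+00,  1.61839199e-05,
        1.52301159e+00, -8.54342390e-02]), 'dq': array([ 0.0027606 , -0.00199331, -0.00123072,  0.00050599, -0.00037216,
        0.00151933]), 'joint_torque': array([ 1.93701373e-03, -5.59844398e+01, -4.91756129e+01,  7.69897364e-02,
        3.52694315e-02, -1.83400939e-04]), 'tool_pos': array([ 0.25637483, -0.54186893,  0.23159185]), 'orientation': array([-3.06345240e+00, -6.87992910e-01,  3.67185996e-04]), 'force': array([-0.39162196,  0.5117186 ,  0.14900469]), 'wrist_torque': array([ 0.02432232, -0.01932988,  0.00485542]), 'opening': 0.09288602314088276}
0.014
scene [[572.1703448218744, 0.0, 316.97860797376137], [0.0, 572.1703448218744, 242.8034999617222], [0.0, 0.0, 1.0]] [ 1.54098824  2.13516904 -0.75313873] [ 0.21094778 -0.3049512   1.37597567]
side [[555.5837965405076, 0.0, 313.37228936233635], [0.0, 555.5837965405076, 243.32590163002203], [0.0, 0.0, 1.0]] [ 0.60290133 -2.49031528  1.40723301] [0.44337546 0.26631611 0.72343103]
wrist [[424.9276385302301, 0.0, 313.8084323719813], [0.0, 424.9276385302301, 231.5199870378157], [0.0, 0.0, 1.0]] [-2.46743544  1.56218647  0.20148536] [-0.59975991 -0.03020062  0.38988496]
```

View pics/scene0.png

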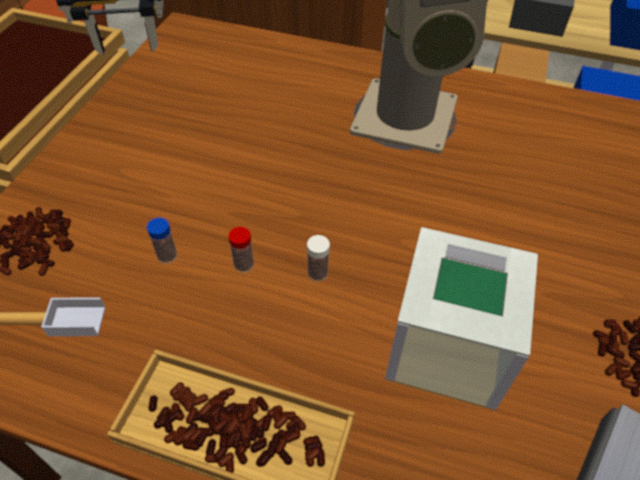

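View pics/side0.png

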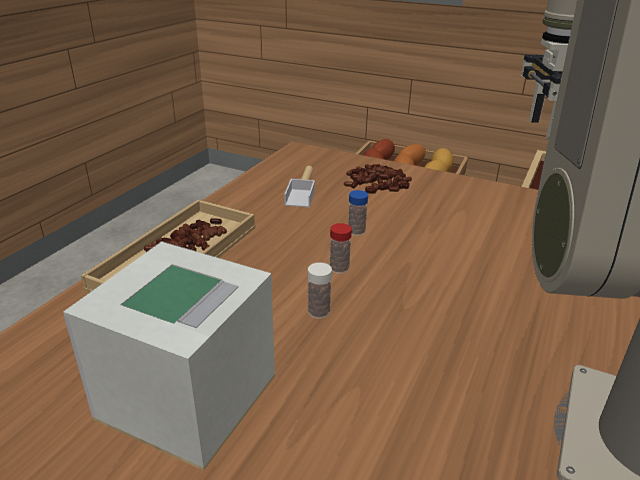

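View pics/wrist0.png

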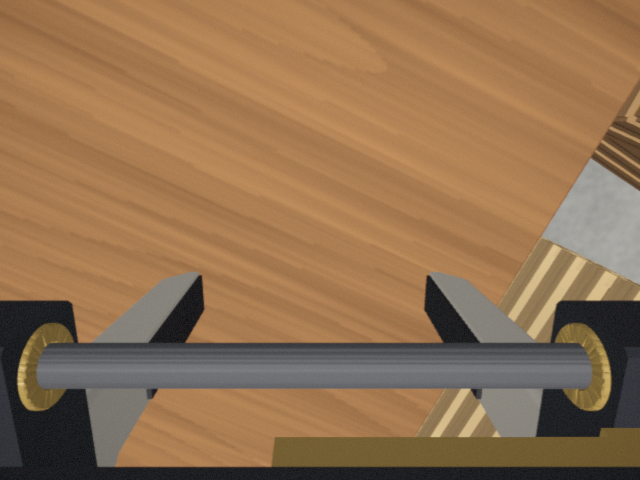

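The scene view shows the blue, red and white caps at about (159,228), (240,238) and (318,246). The green flap is near (470,287), with its steel hinge behind it on the robot side. The side view shows the same order. Next I measure.

```bash
cat > h.py <<'E'
import numpy as np, cv2
from plant import sensors, read_camera, robot
def cam(n):
    d=read_camera(n); d["R"]=cv2.Rodrigues(np.array(d["rvec"]))[0]; d["t"]=np.array(d["tvec"]).ravel(); return d
def ray(d,uv,z):
    uv=np.atleast_2d(uv).astype(float); K=d["intrinsics"]
    r=np.c_[(uv-[K[0,2],K[1,2]])/[K[0,0],K[1,1]],np.ones(len(uv))]@d["R"]
    c=-d["R"].T@d["t"]; return c+r*((z-c[2])/r[:,2])[:,None]
def pts(d,m):
    v,u=np.nonzero(m&(d["range_z"]>0)); K=d["intrinsics"]; Z=d["range_z"][v,u]
    P=np.c_[(u-K[0,2])/K[0,0]*Z,(v-K[1,2])/K[1,1]*Z,Z]
    return (P-d["t"])@d["R"]
def masks(d):
    h=cv2.cvtColor(d["color"],cv2.COLOR_RGB2HSV).astype(int);H,S,V=h[...,0],h[...,1],h[...,2]
    return dict(red=((H<5)|(H>175))&(S>200)&(V>110),blue=(H>105)&(H<125)&(S>150)&(V>90),green=(H>60)&(H<90)&(S>120)&(V>50),
      white=(S<40)&(V>150))
def big(m,near=None):
    n,l,s,c=cv2.connectedComponentsWithStats(m.astype(np.uint8))
    ok=[i for i in range(1,n) if s[i,4]>60]
    if near is not None: i=min(ok,key=lambda i:np.linalg.norm(c[i]-near))
    else: i=max(ok,key=lambda i:s[i,4])
    return l==i
E
python3 - <<'E'
from h import *
near=dict(scene=dict(red=(240,238),blue=(159,228),white=(318,246),green=(470,287)),side=dict(red=(341,231),blue=(358,197),white=(319,271),green=(172,291)))
for n in near:
    d=cam(n);M=masks(d)
    for k in near[n]:
        m=big(M[k],near[n][k]);P=pts(d,m)
        if k=="green":
            c,_=cv2.findContours(m.astype(np.uint8),0,1)[:2]; c=max(c,key=len)
            q=cv2.boxPoints(cv2.minAreaRect(ray(d,c[:,0],.185)[:,:2].astype(np.float32)*1000))
            print(n,k,m.sum(),np.round(q),cv2.minAreaRect(ray(d,c[:,0],.185)[:,:2].astype(np.float32)*1000), "z",np.median(P[:,2]))
        else:
            zt=np.percentile(P[:,2],97); T=P[P[:,2]>0.086]
            # foot of the cap mask: fit circle
            r=cv2.minEnclosingCircle((T[:,:2]*1000).astype(np.float32))
            print(n,k,m.sum(),"ztop",zt.round(4),"topmean",T.mean(0).round(4),"circ",np.round(r[0],1),round(r[1],1),len(T))
            w=np.argwhere(m); print("  bbox",w.min(0)[::-1],w.max(0)[::-1])
E
```

```text
scene red 285 ztop 0.0935 topmean [ 0.5397 -0.1913  0.091 ] circ [ 538.4 -192.1] 19.2 282
  bbox [229 227] [249 243]
scene blue 285 ztop 0.0944 topmean [ 0.5668 -0.3383  0.0912] circ [ 565.5 -338.9] 19.5 278
  bbox [147 218] [168 234]
scene white 300 ztop 0.0937 topmean [ 0.5142 -0.0521  0.091 ] circ [513.1 -53.4] 20.2 299
  bbox [308 235] [328 252]
scene green 2677 [[552. 253.]
 [554. 159.]
 [628. 160.]
 [626. 255.]] ((590.189697265625, 206.8321990966797), (74.30030822753906, 94.53317260742188), 1.232382893562317) z 0.18472335351278013Traceback (most recent call last):
  File "<stdin>", line 6, in <module>
  File "h.py", line 20, in big
    if near is not None: i=min(ok,key=lambda i:np.linalg.norm(c[i]-near))
                           ~~~^^^^^^^^^^^^^^^^^^^^^^^^^^^^^^^^^^^^^^^^^^^
ValueError: min() iterable argument is empty
```

```bash
sed -i 's/red=((H<5)|(H>175))&(S>200)&(V>110)/red=((H<5)|(H>175))\&(S>190)\&(V>90)/; s/green=(H>60)&(H<90)&(S>120)/green=(H>60)\&(H<90)\&(S>80)/' h.py
python3 - <<'E'
from h import *
d=cam("side");
for u,v in [(341,231),(358,197),(319,271),(172,291)]: print(cv2.cvtColor(d["color"],cv2.COLOR_RGB2HSV)[v,u])
M=masks(d)
near=dict(red=(341,231),blue=(358,197),white=(319,271),green=(172,291))
for k in near:
  try:
    m=big(M[k],near[k]);P=pts(d,m);w=np.argwhere(m)
    if k!="green":
        T=P[P[:,2]>0.086];r=cv2.minEnclosingCircle((T[:,:2]*1000).astype(np.float32))
        print(k,m.sum(),np.percentile(P[:,2],97).round(4),T.mean(0).round(4),np.round(r[0],1),round(r[1],1),w.min(0)[::-1],w.max(0)[::-1])
    else:
        c=max(cv2.findContours(m.astype(np.uint8),0,1)[0],key=len)
        print(k,cv2.minAreaRect(ray(d,c[:,0],.185)[:,:2].astype(np.float32)*1000),np.median(P[:,2]))
  except Exception as e: print(k,e)
# box top
for n,nr in (("scene",(430,250)),("side",(110,300))):
    d=cam(n); 
    K=d["intrinsics"]; Z=d["range_z"]; v,u=np.mgrid[:480,:640]
    P=np.dstack([(u-K[0,2])/K[0,0]*Z,(v-K[1,2])/K[1,1]*Z,Z]); P=(P-d["t"])@d["R"]
    m=(Z>0)&(abs(P[...,2]-.185)<.006)&(P[...,0]>.4)&(P[...,0]<.8)&(P[...,1]>.0)&(P[...,1]<.4)
    m=big(m); c=max(cv2.findContours(m.astype(np.uint8),0,1)[0],key=len)
    r=cv2.minAreaRect(ray(d,c[:,0],.185)[:,:2].astype(np.float32)*1000); print(n,"top",m.sum(),r)
    s=m&(abs(P[...,2]-.185)<.02)
E
```

```text
[  1 184 161]
[109 175 153]
[ 23  11 206]
[ 72  94 119]
red 91 0.0883 [ 0.5339 -0.1735  0.0873] [ 535.  -176.8] 13.1 [331 232] [347 240]
blue 197 0.0916 [ 0.564  -0.3349  0.0895] [ 566.  -336.3] 22.1 [349 190] [367 204]
white 257 0.0917 [ 0.5122 -0.0499  0.0901] [511.2 -49.9] 20.7 [308 263] [331 275]
green ((590.32080078125, 208.9457244873047), (76.65138244628906, 95.17577362060547), 1.1597968339920044) 0.18423440091828377
scene top 12770 ((592.1243896484375, 206.20266723632812), (186.1283721923828, 179.9106903076172), 1.2961604595184326)
side top 13506 ((588.3584594726562, 211.08294677734375), (185.36341857910156, 186.07846069335938), 1.2221901416778564)
```

{"fn": "play_rows", "kwargs": {
  "series": [
    [[-1,0.04,0.05,0,-0.1],[-1,0.07,0.09,0,-0.2],[-1,0.1,0.13,0,-0.3],[-1,0.135,0.17,0,-0.42],[-1,0.165,0.207,0,-0.42],[-1,0.195,0.244,0,-0.42],[-1,0.225,0.28,0,-0.42],[-1,0.25,0.31,0,-0.42]]
  ],
  "force": 25
}}

```text
t: 1.2
tool_pos: [0.5076, -0.2305, 0.2329]
orientation: [3.141, 0.034, 0.001]
force: [0.5, -1.1, -0.1]
opening: 0.0931
```

{"fn": "play_rows", "kwargs": {
  "series": [
    [[-1,0.022,0.027,0,0],[-1,0.032,0.04,0,0],[-1,0.032,0.04,0,0],[-1,0.032,0.04,0,0],[-1,0.032,0.04,0,0],[-1,0.032,0.04,0,0]]
  ]
}}

```text
t: 1.8
tool_pos: [0.5379, -0.1937, 0.2327]
orientation: [3.141, 0.031, -0.0]
force: [0.2, 1.0, 0.7]
opening: 0.0933
```

```bash
python3 - <<'E'
from h import *
s=sensors.read_state(); print(s["tool_pos"],s["orientation"],s["q"],s["t"])
R=cv2.Rodrigues(np.array(s["orientation"]))[0]; print(R.round(3))
d=cam("wrist"); cv2.imwrite("pics/wrist1.png",d["color"][:,:,::-1])
h=cv2.cvtColor(d["color"],cv2.COLOR_RGB2HSV).astype(int);H,S,V=h[...,0],h[...,1],h[...,2]
m=big(((H<4)|(H>176))&(S>150)&(V>80)); P=pts(d,m); T=P[P[:,2]>.086]
c=max(cv2.findContours(m.astype(np.uint8),0,1)[0],key=len)
print("red",m.sum(),T.mean(0),cv2.minAreaRect(ray(d,c[:,0],.09)[:,:2].astype(np.float32)*1000),cv2.minEnclosingCircle(ray(d,c[:,0],.09)[:,:2].astype(np.float32)*1000))
E
```

```text
[ 0.53787538 -0.19371791  0.2327179 ] [ 3.14116984e+00  3.11893145e-02 -7.09447827e-05] [-4.35203213e-01  5.41139352e-02  1.56905415e+00 -2.61671828e-04
  1.51834995e+00  1.11574907e+00] 1.8
[[ 1.    0.02 -0.  ]
 [ 0.02 -1.   -0.  ]
 [-0.    0.   -1.  ]]
red 2392 [ 0.53869652 -0.19248863  0.09035772] ((539.1123046875, -192.6276092529297), (40.93345642089844, 37.21470260620117), 0.15891297161579132) ((539.1161499023438, -192.5723876953125), 20.704668045043945)
```

View pics/wrist1.png

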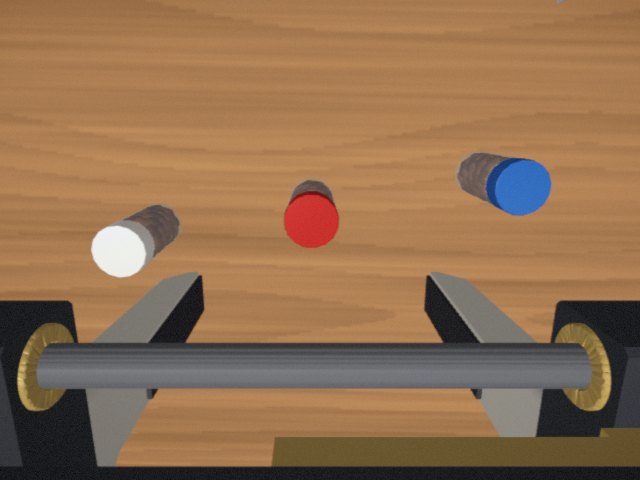

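The wrist view shows the red cap at (312,219), centred between the fingers, with white at (122,250) and blue at (518,186) well outside them. The red position agrees with the scene view to about 1 mm. Descend and grip.

{"fn": "play_rows", "kwargs": {
  "series": [
    [[-1,0.001,0.001,-0.04,0],[-1,0.001,0.001,-0.08,0],[-1,0.001,0.001,-0.12,0],[-1,0.001,0.001,-0.15,0],[-1,0.001,0.001,-0.17,0],[-1,0.001,0.001,-0.17,0],[-1,0.001,0.001,-0.17,0]]
  ]
}}

```text
t: 2.55
tool_pos: [0.5394, -0.1919, 0.0631]
orientation: [-3.141, -0.033, 0.0]
force: [0.6, -1.1, 1.5]
opening: 0.093
```

{"fn": "play_rows", "kwargs": {
  "series": [
    [[1,0,0,0,0],[1,0,0,0,0],[1,0,0,0,0],[1,0,0,0,0],[1,0,0,0,0],[1,0,0,0,0],[1,0,0,0,0],[1,0,0,0,0]]
  ]
}}

```text
t: 3.35
tool_pos: [0.5395, -0.1914, 0.0626]
orientation: [-3.141, -0.034, 0.0]
force: [0.3, -0.7, -0.2]
opening: 0.0396
```

Gripped, with the opening at 39.6 mm for a 40 mm jar. Lift until the foot is at about 0.25 m.

{"fn": "play_rows", "kwargs": {
  "series": [
    [[1,0,0,0.02,0],[1,0,0,0.06,0],[1,0,0,0.1,0],[1,0,0,0.14,0],[1,0,0,0.18,0],[1,0,0,0.22,0],[1,0,0,0.25,0],[1,0,0,0.25,0]]
  ]
}}

```text
t: 4.15
tool_pos: [0.5414, -0.1922, 0.3184]
orientation: [3.138, 0.034, 0.012]
force: [-0.2, -0.4, -1.0]
opening: 0.0397
```

{"fn": "play_rows", "kwargs": {
  "series": [
    [[1,0.002,0.02,0,0],[1,0.008,0.06,0,0],[1,0.013,0.1,0,0],[1,0.018,0.14,0,0],[1,0.023,0.18,0,0],[1,0.028,0.22,0,0],[1,0.034,0.26,0,0],[1,0.039,0.3,0,0]]
  ]
}}

```text
t: 4.95
tool_pos: [0.5779, 0.1102, 0.3104]
orientation: [3.141, 0.034, -0.004]
force: [0.4, -0.7, -1.7]
opening: 0.0396
```

{"fn": "play_rows", "kwargs": {
  "series": [
    [[1,0.005,0.04,0,0],[1,0.01,0.075,0,0],[1,0.012,0.095,0,0],[1,0.012,0.1,0,0],[1,0.012,0.1,0,0],[1,0.012,0.1,0,0],[1,0.012,0.1,0,0]]
  ]
}}

```text
t: 5.65
tool_pos: [0.5906, 0.2073, 0.3124]
orientation: [3.141, 0.032, -0.0]
force: [-0.1, -1.2, -1.6]
opening: 0.0394
```

```bash
python3 - <<'E'
from h import *
s=sensors.read_state(); print(s["tool_pos"],s["orientation"],s["force"],s["opening"],s["t"])
for n in("scene","side"):
    d=cam(n); cv2.imwrite(f"pics/{n}2.png",d["color"][:,:,::-1])
    M=masks(d); m=big(M["green"]); c=max(cv2.findContours(m.astype(np.uint8),0,1)[0],key=len)
    print(n,m.sum(),np.median(pts(d,m)[:,2]),cv2.minAreaRect(ray(d,c[:,0],.185)[:,:2].astype(np.float32)*1000))
    K=d["intrinsics"]; Z=d["range_z"]; v,u=np.mgrid[:480,:640]
    P=np.dstack([(u-K[0,2])/K[0,0]*Z,(v-K[1,2])/K[1,1]*Z,Z]); P=(P-d["t"])@d["R"]
    x,y=s["tool_pos"][:2]
    m=(Z>0)&(abs(P[...,2]-.265)<.05)&(np.hypot(P[...,0]-x,P[...,1]-y)<.035)&(P[...,2]<.29)&(P[...,2]>.2)
    Q=P[m]; print("jar pts",len(Q),Q.min(0).round(3),Q.max(0).round(3))
    for z in np.arange(.235,.29,.01):
        q=Q[abs(Q[:,2]-z)<.005]; 
        if len(q)>10: print(z.round(3),len(q),q.min(0).round(4)[:2],q.max(0).round(4)[:2])
E
```

```text
[0.5906232  0.20731636 0.31238669] [ 3.14101297e+00  3.19755063e-02 -4.41692819e-04] [-0.05602118 -1.19299985 -1.61056248] 0.03936155837643003 5.65
scene 2778 0.18467320133892873 ((589.6819458007812, 206.66119384765625), (76.1707763671875, 95.68826293945312), 1.2377753257751465)
jar pts 562 [0.584 0.186 0.248] [0.61  0.225 0.29 ]
0.255 107 [0.5857 0.186 ] [0.6098 0.2243]
0.265 153 [0.5841 0.1861] [0.6099 0.2253]
0.275 143 [0.5884 0.1861] [0.6094 0.2251]
0.285 157 [0.5899 0.186 ] [0.6103 0.2252]
side 2812 0.1842460539978897 ((590.3009033203125, 208.9453125), (76.6912612915039, 95.17577362060547), 1.1597968339920044)
jar pts 1023 [0.568 0.197 0.25 ] [0.602 0.229 0.29 ]
0.255 219 [0.5692 0.198 ] [0.6019 0.2289]
0.265 260 [0.5691 0.198 ] [0.6015 0.2289]
0.275 268 [0.5677 0.1973] [0.6018 0.2291]
0.285 275 [0.5688 0.1973] [0.601  0.2291]
```

View pics/scene2.png

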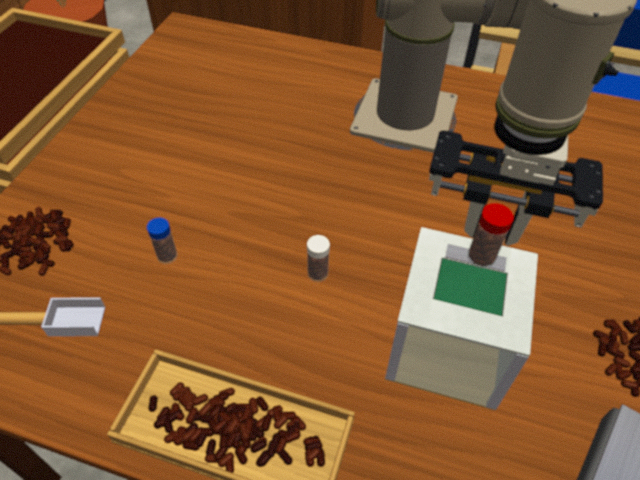

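View pics/side2.png

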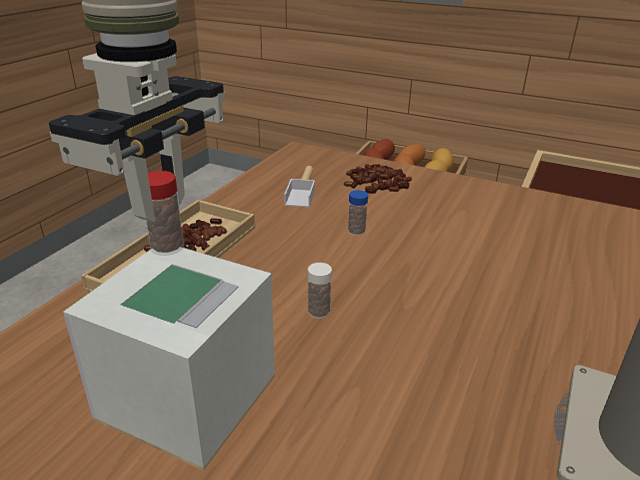

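The scene and side views show the jar upright over the mouth, at (490,235) and (163,215), with its foot at z≈0.249. The jar axis is near (0.590, 0.207) and the mouth near (0.590, 0.208). The blue and white jars haven't moved. Lower it in.

{"fn": "play_rows", "kwargs": {
  "series": [
    [[1,0.001,0.001,-0.03,0],[1,0.001,0.001,-0.05,0],[1,0.001,0.001,-0.06,0],[1,0.001,0.001,-0.07,0],[1,0.001,0.001,-0.08,0],[1,0.001,0.001,-0.09,0],[1,0.001,0.001,-0.098,0],[1,0.001,0.001,-0.106,0]]
  ]
}}

```text
t: 6.55
tool_pos: [0.5918, 0.2097, 0.2064]
orientation: [-3.141, -0.034, -0.001]
force: [0.8, -0.2, -0.8]
opening: 0.0395
```

{"fn": "play_rows", "kwargs": {
  "series": [
    [[1,0,0,0,0],[1,0,0,0,0],[1,0,0,0,0],[1,0,0,0,0]]
  ]
}}

```text
t: 6.95
tool_pos: [0.5919, 0.2097, 0.2073]
orientation: [-3.141, -0.034, -0.002]
force: [1.3, -0.1, -1.5]
opening: 0.0396
```

```bash
python3 - <<'E'
from h import *
for n in("scene","side"):
    d=cam(n); cv2.imwrite(f"pics/{n}3.png",cv2.resize(d["color"][220:420,380:580,::-1] if n=="scene" else d["color"][150:350,60:300,::-1],None,fx=2.5,fy=2.5))
    h=cv2.cvtColor(d["color"],cv2.COLOR_RGB2HSV).astype(int);H,S,V=h[...,0],h[...,1],h[...,2]
    m=big(((H<4)|(H>176))&(S>150)&(V>80)&(np.arange(640)[None]>(380 if n=="scene" else 0))&(np.arange(640)[None]<(640 if n=="scene" else 300))); P=pts(d,m)
    print(n,m.sum(),"cap zmax",np.percentile(P[:,2],[50,98]),P.mean(0))
E
```

```text
scene 623 cap zmax [0.23479507 0.24041232] [0.59577107 0.20930686 0.23430243]
side 619 cap zmax [0.23421629 0.23587745] [0.58218279 0.21322681 0.23119779]
```

View pics/scene3.png

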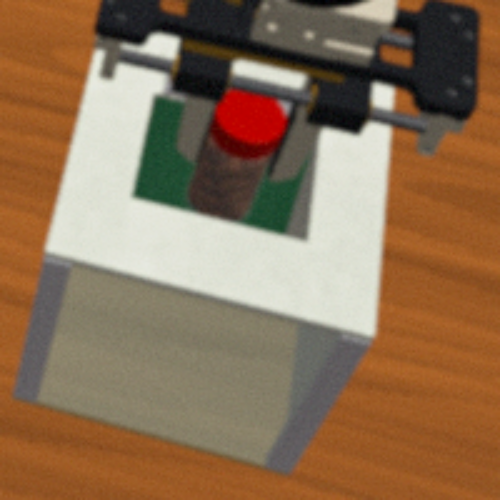

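View pics/side3.png

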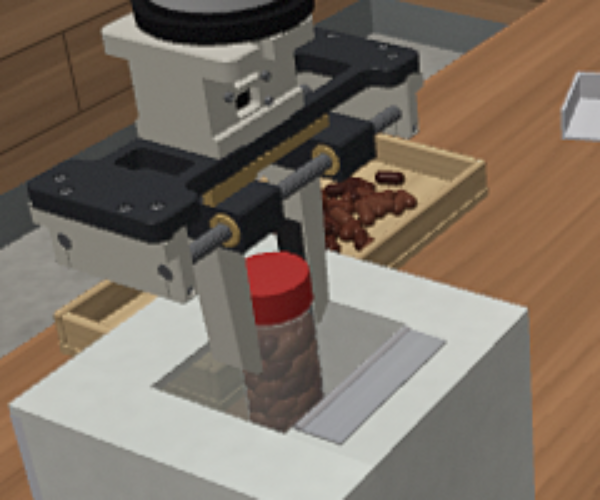

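Both views show the jar upright and down in the mouth, with the flap steeply open. The cap top is at z≈0.236, so the foot is about 39 mm down. I'll go 4 mm deeper, open, and after a short hold rise clear.

{"fn": "play_rows", "kwargs": {
  "series": [
    [[1,0,0,-0.004,0],[1,0,0,-0.004,0],[-1,0,0,-0.004,0],[-1,0,0,-0.004,0],[-1,0,0,-0.004,0],[-1,0,0,-0.004,0],[-1,0,0,-0.004,0],[-1,0,0,-0.004,0]]
  ]
}}

```text
t: 7.85
tool_pos: [0.5916, 0.2096, 0.2027]
orientation: [-3.141, -0.034, -0.0]
force: [-0.3, 0.7, -0.8]
opening: 0.0828
```

{"fn": "play_rows", "kwargs": {
  "series": [
    [[-1,0,0,0.02,0],[-1,0,0,0.06,0],[-1,0,0,0.1,0],[-1,0,0,0.14,0],[-1,0,0,0.16,0],[-1,0,0,0.16,0],[-1,0,0,0.16,0],[-1,0,0,0.16,0]]
  ]
}}

```text
t: 8.65
tool_pos: [0.591, 0.2094, 0.3602]
orientation: [3.141, 0.034, -0.005]
force: [0.3, -0.1, -0.0]
opening: 0.0928
```

{"fn": "play_rows", "kwargs": {
  "series": [
    [[-1,0,0,0,0],[-1,0,0,0,0],[-1,0,0,0,0],[-1,0,0,0,0],[-1,0,0,0,0],[-1,0,0,0,0],[-1,0,0,0,0],[-1,0,0,0,0]]
  ]
}}

```text
t: 9.45
tool_pos: [0.5916, 0.2096, 0.3627]
orientation: [-3.141, -0.034, -0.0]
force: [0.5, 0.9, -0.4]
opening: 0.0929
```

```bash
python3 - <<'E'
from h import *
for n in("scene","side"):
    d=cam(n); cv2.imwrite(f"pics/{n}4.png",d["color"][:,:,::-1]); M=masks(d); m=big(M["green"]); P=pts(d,m)
    print(n,m.sum(),"flap z",np.percentile(P[:,2],[2,50,98]).round(4))
    for k,p in dict(blue=(159,228),white=(318,246)).items() if n=="scene" else []:
        P=pts(d,big(M[k],p)); T=P[P[:,2]>.086]; print(k,T.mean(0).round(4))
E
```

```text
scene 2777 flap z [0.1822 0.1847 0.1871]
blue [ 0.5668 -0.3383  0.0912]
white [ 0.5141 -0.0521  0.0909]
side 2814 flap z [0.1828 0.1843 0.1858]
```

View pics/scene4.png

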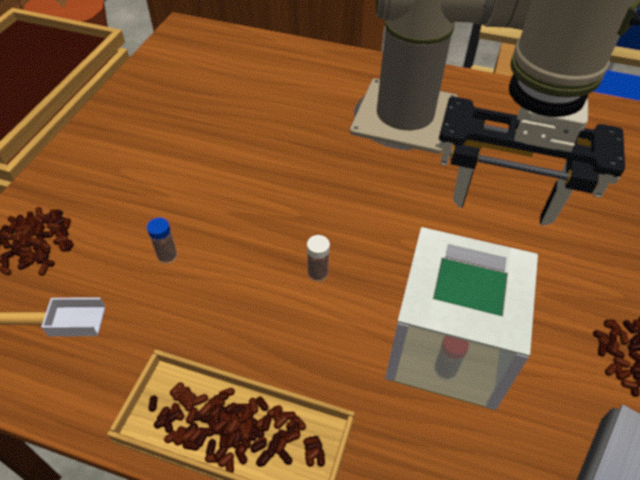

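View pics/side4.png

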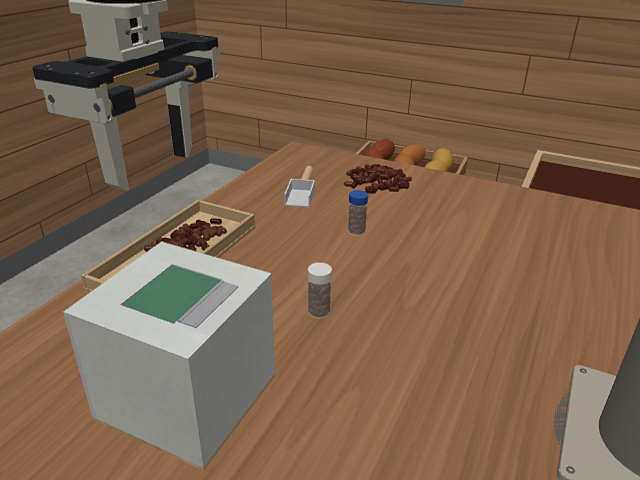

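The scene view shows the red-capped jar through the clear wall at (452,355), standing on the box floor. The flap is flush and shut at (470,287), and the gripper is well clear. Handing in.

```bash
python3 -c "
from plant import robot
print(robot.close_job())"
```

```text
the job is handed in; nothing more can be done
None
```

I posted the red-capped jar upright through the green flap and handed the job in at about 9.6 s of the 42 s allowed. I gripped it near the cap with 25 N, lowered it until its foot was about 43 mm down, then let go and rose clear.

**While lowering:** with the foot about 39 mm down, the pictures showed the jar upright in the fingers and the flap steeply open. I judged the flap's opening from the pictures and did not measure its angle.

**Before handing in:**
- **Red jar:** it stands on the box floor, seen through the clear wall.
- **Flap:** it is shut, with its surface at z ≈ 0.184–0.185 m, level with the box top.
- **Blue and white jars:** both measured within 0.1 mm of where they started.
- **Gripper:** open and about 160 mm above the box, with the force reading near zero.

No check failed. The scene and side cameras differed by 2 mm on where the mouth is, which is within their calibration.

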